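Set the manifold to its hose outlet, then open the supply

TASK

With a fingertip, push the dark steel pointer lever of the valve manifold round until its cone tip points squarely at the tall ridged hose outlet (the other three outlets are closed with low domed caps). Then push the black-sleeved shut-off lever fully open, round until it stops in line with the supply pipe, leaving the pointer where it was set. Pick nothing up and leave the loose things on the bench where they lie.

Things in the scene. Friction and masses are not known exactly. Their poses are not given: they have to be found in the camera images.
- manifold: Fixed grey valve manifold: round plate, radius 108 mm, 16 mm thick, with a tongue 90 mm wide along its own +y to y = 235 mm. Origin on the bench under the vertical pivot axis of the pointer lever; z up; own -x is the side towards the robot. Four outlets stand 92 mm from the pivot at own (x, y) = (-25, -89), (61, -69), (61, 69), (-25, 89) mm. Boss under the lever: radius 22 mm, top z 41 mm.
- selector (a joint): Angle of the dark steel pointer lever: 0 when its cone tip points along the manifold's own -x, growing counter-clockwise seen from above, stops at -2.75 and 2.75 rad. It begins within 0.5 of 0 and stays where it is left (friction 0.12 N m, no spring).
- selector_tip (a point): Point of the pointer lever's cone, 74 mm from its pivot, 50 mm above the bench; own x runs from the pivot out along the lever. Lever: hub radius 20 mm; bar 12 mm wide, z 43 to 57 mm, from 20 to 56 mm out; then the cone, 22 mm thick at its root. Behind the hub a thin tail with a 16 mm ball reaches 45 mm. Under the bar are 27 mm of free space above the plate.
- outlet_barb: The open hose outlet: upright brass fitting with three ridges, 26 mm thick at its foot, 50 mm tall, its top 68 mm above the bench. It stands at any one of the four outlet places. Origin at the centre of its underside, 18 mm above the bench; z up. It does not move.
- cap_a: A closed outlet: low domed brass cap, 26 mm across, 16.5 mm tall, top 34.5 mm above the bench; at one of the other outlet places. Origin at the centre of its underside. It does not move.
- cap_b: A second closed outlet, just like cap_a, at another place.
- cap_c: A third closed outlet, just like cap_a, at the last place.
- shutoff (a joint): Angle of the shut-off lever: 0 closed, pointing along the manifold's own -x (across the pipe, towards the robot); it grows clockwise seen from above to its stop at 1.571, open, pointing along the manifold's own +y, in line with the supply pipe. Begins at 0 to 0.25, stays where it is left (friction 0.10 N m, no spring).
- shutoff_tip (a point): End of the shut-off lever, 80 mm from its pivot, 50 mm above the bench; own x runs from the pivot out along the lever. Lever: steel strip 12 mm wide and 6 mm thick, then from 34 to 80 mm out a black rubber sleeve 14x14 mm, z 43 to 57 mm.
- cork_block: Loose cork sanding block, 52x86x30 mm, a bystander lying left of the manifold. Origin under its centre.
- scissors: Loose red-handled scissors, 83x180x10 mm, a bystander on the left. Origin under the centre.
- stone_slip: Loose dark slip stone, 46x111x13 mm, a bystander at the far left of the bench front. Origin under its centre.
- dresser: Loose reddish dressing stick, 29x150x24 mm, a bystander right of the manifold. Origin under its centre.
- shutoff_axis (a point): Point on the vertical pivot axis of the shut-off lever, 50 mm above the bench, at the manifold's own x = 0, y = 180 mm. Below it are a brass block 34x46 mm with its top at z = 34 mm, a 20 mm thick neck, and the supply pipe along own y, 18 mm thick, top at z = 30 mm (26 mm thick nuts, top at z = 34 mm).

How it is judged:
On the way, in this order (a step that is already met when the one before it is completed fails the run):
1. the pointer lever points at the ridged outlet while the shut-off is still closed (y of outlet_barb in the frame of selector_tip between -0.013 and 0.013 m and x of outlet_barb in the frame of selector_tip above 0 m and value of joint shutoff below 0.6 rad), for 0.3 s.
2. the shut-off lever is fully open (value of joint shutoff above 1.45 rad), for 0.2 s.
At the end, for the whole second after the job is handed in: The pointer lever's line passes within 13 mm of the middle of the ridged outlet (about 8 degrees either way), the shut-off lever stands at 1.45 rad or more (stop at 1.571), and both are at rest (y of outlet_barb in the frame of selector_tip between -0.013 and 0.013 m and x of outlet_barb in the frame of selector_tip above 0 m and value of joint shutoff above 1.45 rad and velocity of joint selector between -0.05 and 0.05 rad/s and velocity of joint shutoff between -0.05 and 0.05 rad/s); the robot touches nothing.
It fails at once if the shut-off is opened before the pointer is at the ridged outlet, or the pointer is knocked off while it is open (value of joint shutoff above 0.8 rad and (y of outlet_barb in the frame of selector_tip above 0.016 m or y of outlet_barb in the frame of selector_tip below -0.016 m or x of outlet_barb in the frame of selector_tip below 0 m)).
It fails at once if a loose thing on the bench is moved or lifted more than 20 mm (distance of any of cork_block, scissors, stone_slip, dresser from where it was at the start of the episode above 0.02 m).
It also fails if it takes over 54 s, if anything falls off the work surface, if the arm or the gripper's body presses on something with over 40 N, if the wrist force passes 120 N, or if a joint passes its speed limit or range.

ROBOT

A 6-joint arm with a two-finger parallel gripper is mounted at the origin on a cart in front of the work surface, level with it; the furniture and walls round the work are solid. World frame = base frame: x ahead of the robot, y to its left, z up, the work surface at z = 0. Lengths are in m, angles in rad, forces in N, time in s.
With the tool pointing down it reaches from about 0.375 to 0.975 m from the base axis. Payload 3.8 kg.
Tool frame: the origin (TCP) lies at the very end of the fingers, on their centre line; the grasp point (between the pads) lies 19 mm behind it (bot.pinch_z is the distance from the TCP to the grasp point, in m); x points along the fingers, y is the direction in which the jaws open and shut, and the axes are right-handed (so a half turn about x gives the same grasp; the last joint's range is limited). The gripper opens to 85 mm and grips with 20 to 120 N. Pads are 22 mm wide; open, the fingers measure 114 mm over their backs; the gripper's body (76 mm by 85 mm) begins 54 mm behind the grasp point. The pads swing forward as they close: fully open they stand 13 mm farther back than shut.
Start: joints at [1.107, 0.264, 1.604, -0, 1.274, -0.037], TCP at [0.279, 0.614, 0.231] pointing down, gripper open.
Joint ranges: [-2.63, 2.63], [-0.94, 2.18], [0.31, 2.57], [-1.31, 4.45], [0, 2.66], [-2.55, 2.55]. Speed limits (rad/s): [2.57, 2.57, 3.14, 3.14, 3.14, 3.14].

INTERFACE

Orientations are given as a rotation vector (axis times angle).
In Python, from workcell import monitor, imaging, finish_job, bot gives the robot as it stands.
- The arm moves only by the tool jog_arm, never from a script. Its argument "rows" is a list of rows, each a list of 7 numbers: the shift along the tool's x, y, z in m, then the turn, a rotation vector about the tool's x, y, z in rad, then the opening in per cent of the stroke, from 0 (shut) to 100 (fully open). A call has 1 to 20 rows; each row is the pose to reach, as a shift and turn from the pose measured when the call began, along the tool's axes at that moment; what a row does not reach only later rows make up. A row lasts 1/10 s, in which the tool goes at most 50 mm and 8.59 degrees, less where a joint would pass 70% of its speed; a pose out of reach is approached as far as the arm can. A call with a gripper value outside its range is refused whole. The fingers move at their own pace and stop on an object; "force" is the grip in N (left out, the last holds). Time passes only in rows, so rows that repeat a pose let the fingers close. It gives the time, the measured TCP pose, the force and the opening at its end, in the units of the state.
- monitor.read_state(): the state, without advancing time (a new reading comes with each control period).
- imaging.read_camera(name): name is "side" or "top"; returns the picture (420x560x3 uint8, blue, green, red); there is no depth.
- imaging.camera_params(name): a dict with "fx", "fy", "cx", "cy" (pixels), "T" (4x4, takes a point from camera to world coordinates). Camera axes: x right, y down, z forward; pixel columns grow to the right and rows downward; lengths in m; the calibration is good to about 2 mm. A picture is of the moment at which its call begins. camera_params takes no time and is no camera call.
- finish_job(): hands the job in, once; it reports no verdict.
The state is a dict: "time": time; "q": joint angles; "joint_vel": joint speeds; "joint_torque": joint torques, N m; "tool_pos": TCP position; "tcp_rot": TCP orientation; "wrist_force": force on the tool from outside, world axes, zero at the start; "torque": the same for the moment, N m; "width": opening from 0.0 (shut) to 1.0 (fully open).
Only numpy, scipy, OpenCV 4.12 (cv2) and the standard library are available. Lean on these libraries where they do the work, as an engineer would, in place of code of your own. Each camera call takes 0.05 s, during which the arm holds its last target. There are 200 camera calls.

## Working session

There is one attempt and no reset: what is moved stays moved. The work goes in short steps, Python scripts to look and compute and a tool call to move; the robot and the scene stay as the last step left them, time stands still between calls to the robot, and variables do not carry over. Pictures are saved under pics/ and viewed, about 8 in all and at most 12, crops included, and the job is handed in when it is done.

Besides the shell and the picture viewer there is one more tool, called after "Call:" as name([rows], argument=value, ...), one row to a line, values as JSON. jog_arm: Moves the arm, as the interface text tells. Its arguments: {"type":"object","properties":{"rows":{"type":"array","items":{"type":"array","items":{"type":"number"}}},"force":{"type":"number"}},"required":["rows"]}

```bash
mkdir -p pics; python3 - <<'E'
from workcell import monitor, imaging
import cv2,numpy as np
for n in("top","side"):
    im=imaging.read_camera(n); cv2.imwrite(f"pics/{n}0.png",im)
    p=imaging.camera_params(n); print(n,p["fx"],p["fy"],p["cx"],p["cy"]); print(np.round(p["T"],4))
s=monitor.read_state(); print(s)
E
```

```text
top 486.21465811414186 486.21465811414186 273.31783705076947 209.1362275256647
[[ 5.0000e-04 -9.8470e-01  1.7440e-01  1.9530e-01]
 [-9.9990e-01 -2.7000e-03 -1.2100e-02 -7.0500e-02]
 [ 1.2400e-02 -1.7440e-01 -9.8460e-01  1.6223e+00]
 [ 0.0000e+00  0.0000e+00  0.0000e+00  1.0000e+00]]
side 446.3103641714318 446.3103641714318 283.1037000400169 208.172988045234
[[ 0.9466 -0.2071  0.247   0.1537]
 [-0.3223 -0.6167  0.7182 -0.9173]
 [ 0.0036 -0.7594 -0.6506  0.8498]
 [ 0.      0.      0.      1.    ]]
{'time': 0.1, 'q': array([ 1.10711252e+00,  2.64709282e-01,  1.60524717e+00, -1.97401204e-05,
        1.27368743e+00, -3.69065352e-02]), 'joint_vel': array([-0.00045598, -0.0012573 , -0.00385835,  0.00024712,  0.00093553,
       -0.00090616]), 'joint_torque': array([ 7.24890833e-04, -5.16710079e+01, -3.68589485e+01, -2.30203595e-04,
        6.43857638e-03,  2.31984262e-05]), 'tool_pos': array([0.27912512, 0.61385911, 0.23006005]), 'tcp_rot': array([ 0.33317275,  1.54524624, -0.3363215 ]), 'wrist_force': array([-0.00962736, -0.08113222,  0.28681257]), 'torque': array([ 0.04857388,  0.0117029 , -0.02323664]), 'width': 1.0004244020100566}
```

View pics/top0.png

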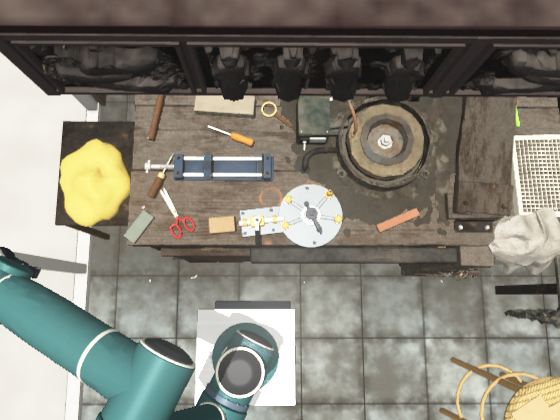

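View pics/side0.png

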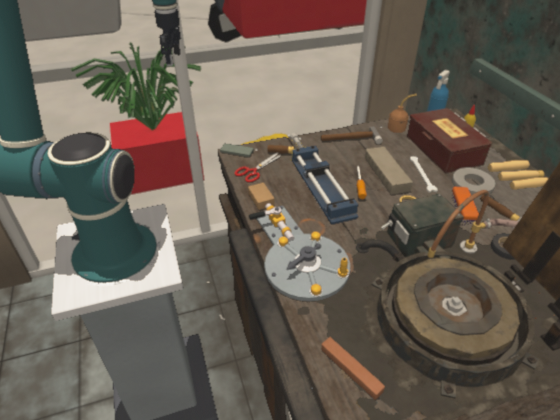

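The top view shows the manifold pivot near (311,215) with its tongue to the left. In the side view the barb seems to be at (344,268). I'll enlarge both.

```bash
python3 - <<'E'
import cv2
a=cv2.imread("pics/top0.png")[175:255,232:348]; b=cv2.imread("pics/side0.png")[195:300,235:365]
cv2.imwrite("pics/topc.png",cv2.resize(a,None,fx=6.5,fy=6.5,interpolation=cv2.INTER_CUBIC))
cv2.imwrite("pics/sidec.png",cv2.resize(b,None,fx=5.5,fy=5.5,interpolation=cv2.INTER_CUBIC))
E
```

```text
(no output)
```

View pics/topc.png

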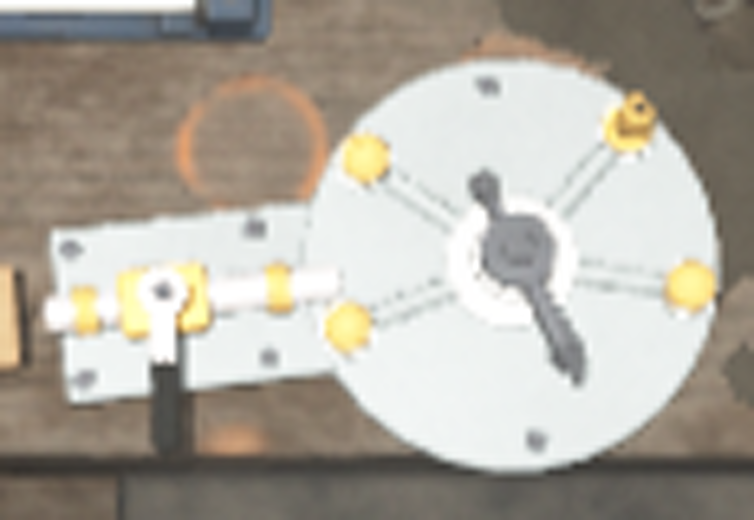

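View pics/sidec.png

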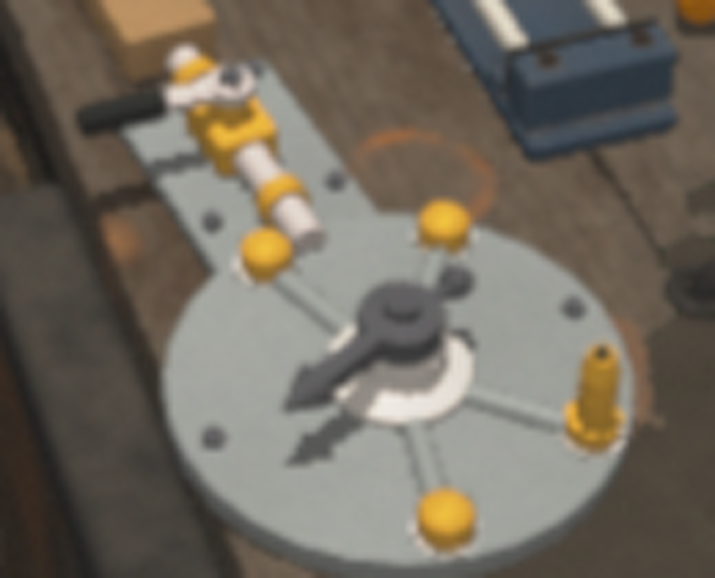

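Both crops agree. The barb is at the far right place, own (61,-69), so the selector target is about 2.295 rad counter-clockwise. The pointer tip is at top crop (575,380). The shut-off pivot is at (163,290) and the end of its sleeve at (170,450). Next I'll fit the manifold pose.

```bash
cat > h.py <<'E'
import numpy as np
from workcell import imaging
P={n:imaging.camera_params(n) for n in("top","side")}
def proj(n,X):
    p=P[n];T=np.array(p["T"]);c=(np.asarray(X)-T[:3,3])@T[:3,:3]
    return np.array([p["fx"]*c[0]/c[2]+p["cx"],p["fy"]*c[1]/c[2]+p["cy"]])
def ray(n,uv,z):
    p=P[n];T=np.array(p["T"]);d=T[:3,:3]@np.array([(uv[0]-p["cx"])/p["fx"],(uv[1]-p["cy"])/p["fy"],1])
    return T[:3,3]+d*(z-T[2,3])/d[2]
tc=lambda u,v:((u+.5)/6.5-.5+232,(v+.5)/6.5-.5+175)
sc=lambda u,v:((u+.5)/5.5-.5+235,(v+.5)/5.5-.5+195)
E
python3 - <<'E'
from h import *
from scipy.optimize import least_squares
obs=[("top",tc(365,158),(61,69,27)),("top",tc(349,327),(-25,89,27)),("top",tc(690,285),(-25,-89,27)),("top",tc(512,265),(0,0,16)),("top",tc(638,102),(61,-69,68)),("top",tc(163,290),(0,180,54)),
("side",sc(266,250),(-25,89,28)),("side",sc(445,222),(61,69,28)),("side",sc(446,516),(-25,-89,28)),("side",sc(603,353),(61,-69,68)),("side",sc(232,77),(0,180,55))]
def W(p,o):
    o=np.array(o)/1e3;c,s=np.cos(p[2]),np.sin(p[2]);return np.array([p[0]+c*o[0]-s*o[1],p[1]+s*o[0]+c*o[1],o[2]])
f=lambda p:np.concatenate([proj(n,W(p,o))-uv for n,uv,o in obs])
r=least_squares(f,[.45,-.15,0]);print(r.x,np.round(r.fun.reshape(-1,2),1).tolist())
p=r.x
for nm,uv,z in(("tipT",tc(575,380),.05),):
    X=ray("top",uv,z)
    d=X[:2]-p[:2];print(nm,X,np.hypot(*d),np.arctan2(d[1],d[0])-p[2]+np.pi)
X=ray("side",sc(287,408),.05);d=X[:2]-p[:2];print(X,np.hypot(*d),np.arctan2(d[1],d[0])-p[2]+np.pi)
a=W(p,(0,180,50))
for n,uv in(("top",tc(170,452)),("side",sc(82,122))):
    X=ray(n,uv,.05);d=X[:2]-a[:2];print("shut",X,np.hypot(*d),-(np.arctan2(d[1],d[0])-p[2]-np.pi))
print("axis",a,"barb",W(p,(61,-69,18)))
for n,uv in(("top",(209,225)),("top",(235,225)),("top",(378,229)),("top",(418,212))):print(ray(n,uv,.03))
E
```

```text
[ 0.46051929 -0.21468347  0.12253833] [[0.1, 0.1], [-0.1, 0.0], [0.5, 0.1], [0.1, -0.4], [0.5, 1.3], [0.2, 0.3], [0.0, -0.5], [0.0, -0.5], [0.4, -0.7], [0.3, -0.1], [-0.0, -0.0]]
tipT [ 0.39508491 -0.24218415  0.05      ] 0.07097848775671942 0.2753266318953078
[ 0.39425734 -0.24686534  0.05      ] 0.07366355024176197 0.3295849385466618
shut [ 0.35850609 -0.03935183  0.05      ] 0.08008025267840796 6.3642703419484965
shut [ 0.36011481 -0.03931819  0.05      ] 0.07847152379195303 6.363849005307019
axis [ 0.43851755 -0.03603319  0.05      ] barb [ 0.52949589 -0.27570993  0.018     ]
[0.42357735 0.12226969 0.03      ]
[0.42377519 0.03650602 0.03      ]
[ 0.41149336 -0.43675105  0.03      ]
[ 0.46895939 -0.57264897  0.03      ]
```

```bash
cat >> h.py <<'E'
from scipy.spatial.transform import Rotation as Ro
from workcell import monitor
def sh(*pts,dy=0):
    s=monitor.read_state();R=Ro.from_rotvec(s["tcp_rot"])
    for p in pts: print(np.round(p,4),"->",np.round(R.inv().apply(np.array(p)-s["tool_pos"]),3).tolist())
piv=np.array([.4605,-.2147]); ax=np.array([.4385,-.036])
def at(c,th,r,off,z): # point r out, off to the left (CCW) side of a lever at world angle th
    return [*(c+r*np.array([np.cos(th),np.sin(th)])+off*np.array([-np.sin(th),np.cos(th)])),z]
E
python3 - <<'E'
from h import *
s=monitor.read_state();print(np.round(Ro.from_rotvec(s["tcp_rot"]).as_matrix(),3))
th=-2.72
sh(at(piv,th,.046,-.045,.2),at(piv,th,.046,-.045,.042))
E
```

```text
[[-0.001  0.414  0.91 ]
 [-0.002  0.91  -0.414]
 [-1.    -0.002 -0.   ]]
[ 0.4001 -0.1925  0.2   ] -> [0.031, -0.684, 0.444]
[ 0.4001 -0.1925  0.042 ] -> [0.189, -0.684, 0.444]
```

Call:
jog_arm([
  [0.03,-0.684,0.444,0.3,0,0,0],
  [0.03,-0.684,0.444,0.3,0,0,0],
  [0.03,-0.684,0.444,0.3,0,0,0],
  [0.03,-0.684,0.444,0.3,0,0,0],
  [0.03,-0.684,0.444,0.3,0,0,0],
  [0.03,-0.684,0.444,0.3,0,0,0],
  [0.03,-0.684,0.444,0.3,0,0,0],
  [0.03,-0.684,0.444,0.3,0,0,0],
  [0.03,-0.684,0.444,0.3,0,0,0],
  [0.03,-0.684,0.444,0.3,0,0,0],
  [0.03,-0.684,0.444,0.3,0,0,0],
  [0.03,-0.684,0.444,0.3,0,0,0],
  [0.03,-0.684,0.444,0.3,0,0,0],
  [0.03,-0.684,0.444,0.3,0,0,0],
  [0.03,-0.684,0.444,0.3,0,0,0],
  [0.03,-0.684,0.444,0.3,0,0,0],
  [0.03,-0.684,0.444,0.3,0,0,0],
  [0.03,-0.684,0.444,0.3,0,0,0],
  [0.03,-0.684,0.444,0.3,0,0,0],
  [0.03,-0.684,0.444,0.3,0,0,0],
])

```text
time: 2.1
tool_pos: [0.3997, -0.1915, 0.2011]
tcp_rot: [0.567, 1.496, -0.569]
wrist_force: [-0.3, -0.3, 0.4]
width: 0.002
```

```bash
python3 - <<'E'
from h import *
import cv2
s=monitor.read_state();print(s["time"],s["q"],s["tool_pos"],s["width"]);print(np.round(Ro.from_rotvec(s["tcp_rot"]).as_matrix(),3))
b=imaging.read_camera("side")[150:305,215:375];cv2.imwrite("pics/s1.png",cv2.resize(b,None,fx=3.8,fy=3.8,interpolation=cv2.INTER_CUBIC))
th=-2.72
sh(at(piv,th,.046,-.045,.2),at(piv,th,.046,-.045,.042))
E
```

```text
2.1 [-5.01666610e-01 -1.64195577e-01  2.10890291e+00 -1.78191291e-03
  1.19771659e+00 -1.34590098e+00] [ 0.39974984 -0.19150892  0.20110137] 0.002133612314810482
[[-0.002  0.664  0.748]
 [-0.001  0.748 -0.664]
 [-1.    -0.002 -0.   ]]
[ 0.4001 -0.1925  0.2   ] -> [0.001, -0.001, 0.001]
[ 0.4001 -0.1925  0.042 ] -> [0.159, -0.0, 0.001]
```

View pics/s1.png

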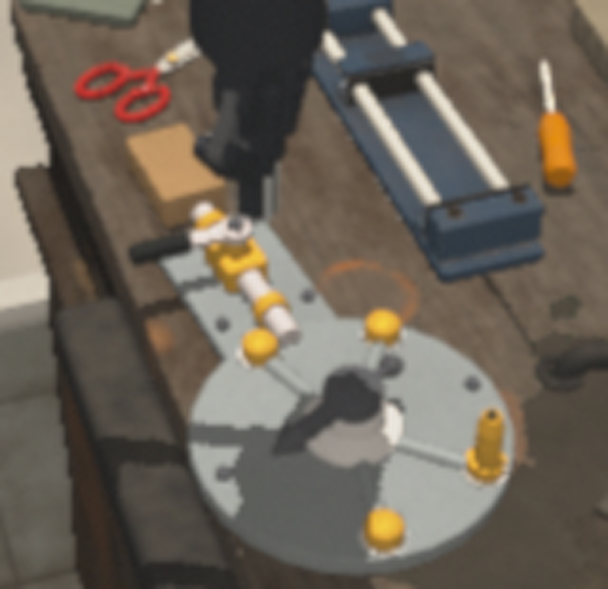

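The side crop shows the closed fingertips at crop (260,215), above the plate and clear of everything. The barb is at (490,445). Next I'll plan the descent and the arc push.

```bash
python3 - <<'E'
from h import *
sh(at(piv,-2.72,.042,-.045,.042),at(piv,-2.72,.042,-.033,.042))
for t in np.linspace(-2.72,-1.0,16): sh(at(piv,t,.042,-.020,.042))
E
```

```text
[ 0.4038 -0.1908  0.042 ] -> [0.159, 0.003, 0.003]
[ 0.4087 -0.2018  0.042 ] -> [0.159, -0.002, 0.013]
[ 0.414  -0.2136  0.042 ] -> [0.159, -0.007, 0.025]
[ 0.4142 -0.219   0.042 ] -> [0.159, -0.011, 0.029]
[ 0.415  -0.2242  0.042 ] -> [0.159, -0.014, 0.033]
[ 0.4164 -0.2294  0.042 ] -> [0.159, -0.017, 0.038]
[ 0.4183 -0.2343  0.042 ] -> [0.159, -0.02, 0.042]
[ 0.4209 -0.239   0.042 ] -> [0.159, -0.021, 0.047]
[ 0.4239 -0.2434  0.042 ] -> [0.159, -0.023, 0.052]
[ 0.4274 -0.2474  0.042 ] -> [0.159, -0.023, 0.058]
[ 0.4314 -0.251   0.042 ] -> [0.159, -0.023, 0.063]
[ 0.4357 -0.2541  0.042 ] -> [0.159, -0.023, 0.068]
[ 0.4404 -0.2566  0.042 ] -> [0.159, -0.022, 0.074]
[ 0.4453 -0.2587  0.042 ] -> [0.159, -0.02, 0.079]
[ 0.4505 -0.2601  0.042 ] -> [0.159, -0.018, 0.083]
[ 0.4557 -0.261   0.042 ] -> [0.159, -0.015, 0.088]
[ 0.461  -0.2612  0.042 ] -> [0.159, -0.011, 0.092]
[ 0.4664 -0.2608  0.042 ] -> [0.159, -0.008, 0.096]
```

Call:
jog_arm([
  [0.05,0.003,0.003,0,0,0,0],
  [0.09,0.003,0.003,0,0,0,0],
  [0.13,0.003,0.003,0,0,0,0],
  [0.158,0.003,0.003,0,0,0,0],
  [0.158,0.003,0.003,0,0,0,0],
  [0.158,0.001,0.008,0,0,0,0],
  [0.158,-0.002,0.013,0,0,0,0],
  [0.158,-0.005,0.019,0,0,0,0],
  [0.158,-0.007,0.025,0,0,0,0],
  [0.158,-0.011,0.029,0,0,0,0],
  [0.158,-0.014,0.033,0,0,0,0],
  [0.158,-0.017,0.038,0,0,0,0],
  [0.158,-0.02,0.042,0,0,0,0],
  [0.158,-0.021,0.047,0,0,0,0],
  [0.158,-0.023,0.052,0,0,0,0],
  [0.158,-0.023,0.058,0,0,0,0],
  [0.158,-0.023,0.063,0,0,0,0],
  [0.158,-0.023,0.068,0,0,0,0],
])

```text
time: 3.95
tool_pos: [0.435, -0.2541, 0.0429]
tcp_rot: [0.566, 1.497, -0.569]
wrist_force: [-2.9, 2.8, 0.2]
width: 0.005
```

```bash
python3 - <<'E'
from h import *
import cv2
b=imaging.read_camera("side")[180:305,225:375];cv2.imwrite("pics/s2.png",cv2.resize(b,None,fx=4,fy=4,interpolation=cv2.INTER_CUBIC))
s=monitor.read_state();print(s["time"],s["tool_pos"],s["wrist_force"])
for t in np.linspace(-1.573,-.9,7): sh(at(piv,t,.042,-.020,.042))
E
```

```text
4.0 [ 0.4358786  -0.25481062  0.043173  ] [-1.71270022  1.11673218 -1.37367458]
[ 0.4404 -0.2567  0.042 ] -> [0.001, 0.002, 0.005]
[ 0.4452 -0.2586  0.042 ] -> [0.001, 0.003, 0.01]
[ 0.4502 -0.2601  0.042 ] -> [0.001, 0.006, 0.014]
[ 0.4554 -0.2609  0.042 ] -> [0.001, 0.008, 0.019]
[ 0.4606 -0.2612  0.042 ] -> [0.001, 0.012, 0.023]
[ 0.4658 -0.2609  0.042 ] -> [0.001, 0.015, 0.026]
[ 0.4709 -0.26    0.042 ] -> [0.001, 0.019, 0.03]
```

View pics/s2.png

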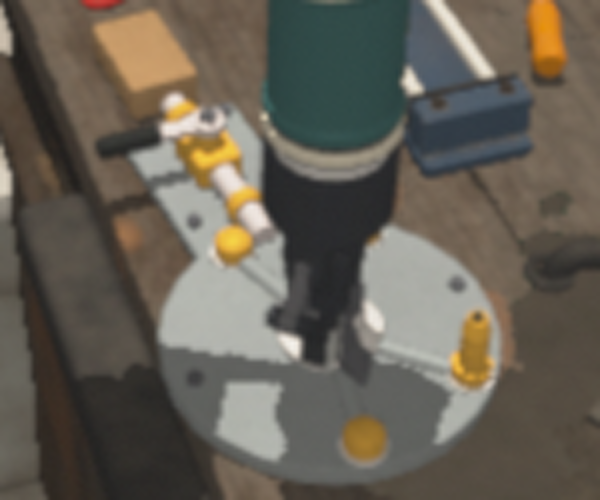

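The crop shows the pointer moving with the finger, with its tip now at crop (365,382). The shut-off hasn't been touched. I'll calibrate the contact offset from this.

```bash
python3 - <<'E'
from h import *
X=ray("side",(225+(365.5)/4-.5,180+382.5/4-.5),.05);d=X[:2]-piv;th=np.arctan2(d[1],d[0]);print(X,np.hypot(*d),th)
s=monitor.read_state();f=s["tool_pos"][:2]-piv;u=np.array([np.cos(th),np.sin(th)]);print("r,off",f@u,f@[-u[1],u[0]])
E
```

```text
[ 0.45244309 -0.2873224   0.05      ] 0.0730679564763271 -1.6812870075876125
r,off 0.04258093526147466 -0.02004842718290344
```

Call:
jog_arm([
  [0.001,0.001,0.003,0,0,0,0],
  [0.001,0.002,0.005,0,0,0,0],
  [0.001,0.003,0.01,0,0,0,0],
  [0.001,0.006,0.014,0,0,0,0],
  [0.001,0.008,0.019,0,0,0,0],
  [0.001,0.012,0.023,0,0,0,0],
  [0.001,0.015,0.026,0,0,0,0],
  [0.001,0.019,0.03,0,0,0,0],
  [0.001,0.019,0.03,0,0,0,0],
])

```text
time: 4.9
tool_pos: [0.4726, -0.261, 0.0426]
tcp_rot: [0.565, 1.493, -0.569]
wrist_force: [-1.3, -0.5, -1.1]
width: -0.001
```

```bash
python3 - <<'E'
from h import *
import cv2
b=imaging.read_camera("side")[225:305,260:370];cv2.imwrite("pics/s3.png",cv2.resize(b,None,fx=6,fy=6,interpolation=cv2.INTER_CUBIC))
s=monitor.read_state();print(s["time"],s["tool_pos"],s["wrist_force"])
E
```

```text
4.95 [ 0.47245877 -0.26102     0.0425899 ] [-0.12465208 -0.22488923 -0.06619039]
```

View pics/s3.png

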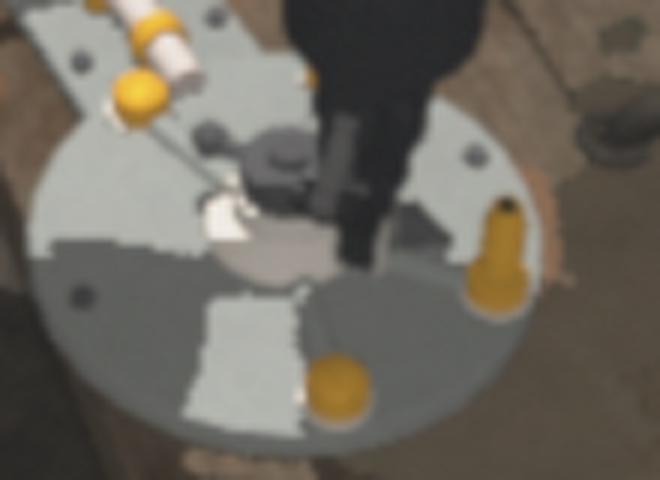

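The pointer tip now shows at crop (450,245), the tail ball at (211,137) and the barb foot at (497,290).

```bash
python3 - <<'E'
from h import *
for uv in((450,245),(211,137)):
    X=ray("side",(260+(uv[0]+.5)/6-.5,225+(uv[1]+.5)/6-.5),.05);d=X[:2]-piv;th=np.arctan2(d[1],d[0]);print(X,np.hypot(*d),th, th+np.pi)
th=-.7245
for t in(-1.02,-.98,-.9):
    s=monitor.read_state();f=s["tool_pos"][:2]-piv;u=np.array([np.cos(t),np.sin(t)]);print(t,"r,off",f@u,f@[-u[1],u[0]])
sh(*[at(piv,t,.042,o,.042) for t,o in((-.85,-.017),(-.7245,-.019),(-.7245,-.017),(-.7245,-.015))])
E
```

```text
[ 0.50637642 -0.2733756   0.05      ] 0.07448135260252058 -0.9072113294254363 2.2343813241643566
[ 0.43638119 -0.18635522  0.05      ] 0.03721751084942717 2.275817464118689 5.4174101177084815
-1.02 r,off 0.045728460183500796 -0.014052150393917062
-0.98 r,off 0.045129946154653086 -0.015869560848536243
-0.9 r,off 0.0437173962336676 -0.01942535116788851
[ 0.4754 -0.2575  0.042 ] -> [0.001, 0.005, -0.0]
[ 0.4794 -0.2568  0.042 ] -> [0.001, 0.008, 0.002]
[ 0.4807 -0.2553  0.042 ] -> [0.001, 0.01, 0.002]
[ 0.482  -0.2538  0.042 ] -> [0.001, 0.012, 0.002]
```

Call:
jog_arm([
  [0.001,0.002,0.001,0,0,0,0],
  [0.001,0.004,0.001,0,0,0,0],
  [0.001,0.006,0.002,0,0,0,0],
  [0.001,0.0085,0.002,0,0,0,0],
  [0.001,0.0085,0.002,0,0,0,0],
  [0.001,0.0085,0.002,0,0,0,0],
  [0.001,-0.005,0.002,0,0,0,0],
  [0.001,-0.017,0.0,0,0,0,0],
  [-0.04,-0.02,0.0,0,0,0,0],
  [-0.09,-0.02,0.0,0,0,0,0],
  [-0.14,-0.01,-0.02,0,0,0,0],
  [-0.16,0.01,-0.06,0,0,0,0],
  [-0.16,0.03,-0.1,0,0,0,0],
  [-0.16,0.055,-0.145,0,0,0,0],
  [-0.16,0.075,-0.184,0,0,0,0],
  [-0.16,0.075,-0.184,0,0,0,0],
])

```text
time: 6.55
tool_pos: [0.3813, -0.0789, 0.2011]
tcp_rot: [0.563, 1.496, -0.565]
wrist_force: [0.1, -0.5, 0.7]
width: 0.002
```

```bash
python3 - <<'E'
from h import *
import cv2
a=imaging.read_camera("side")[190:305,235:370]
b=imaging.read_camera("top")[175:255,232:348]
a=cv2.resize(a,None,fx=4.0,fy=4.0,interpolation=cv2.INTER_CUBIC);b=cv2.resize(b,None,fx=6.5,fy=6.5,interpolation=cv2.INTER_CUBIC)
cv2.imwrite("pics/s4.png",a);cv2.imwrite("pics/t4.png",b)
s=monitor.read_state();print(s["time"],s["tool_pos"],s["wrist_force"])
E
```

```text
6.65 [ 0.3836433  -0.0820631   0.20185594] [ 0.17651493 -0.63356774  0.33888255]
```

View pics/s4.png

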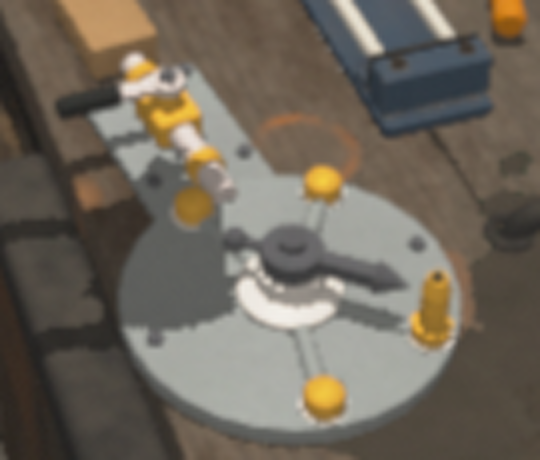

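The pointer tip is at crop (406,285), the ball at (236,239) and the barb at (435,297), level with the lever. It looks aimed at the barb; I'll check the numbers.

```bash
python3 - <<'E'
from h import *
W=lambda uv,z:ray("side",(235+(uv[0]+.5)/4-.5,190+(uv[1]+.5)/4-.5),z)
t=W((406,285),.05);b=W((236,239),.05);bt=W((437,275),.068)
for n,v in(("tip",t[:2]-piv),("tail",piv-b[:2]),("ball-tip",t[:2]-b[:2]),("barbtop",bt[:2]-piv)):print(n,np.hypot(*v),np.arctan2(v[1],v[0]))
# shutoff plan
th=.1225+np.pi-.08
sh(at(ax,th,.055,.045,.042))
for t in np.linspace(th,.1225+np.pi/2+.15,22): sh(at(ax,t,.055,.021,.042))
E
```

```text
tip 0.07222083213995183 -0.6969532827733094
tail 0.03699057902744334 -0.6659715816164308
ball-tip 0.10919967152878293 -0.6864599475190161
barbtop 0.09045652595237458 -0.7198994283137019
[ 0.3855 -0.0833  0.042 ] -> [0.16, 0.001, 0.002]
[ 0.3844 -0.0593  0.042 ] -> [0.16, 0.018, -0.015]
[ 0.3831 -0.0558  0.042 ] -> [0.16, 0.02, -0.018]
[ 0.3819 -0.0522  0.042 ] -> [0.16, 0.021, -0.022]
[ 0.381  -0.0486  0.042 ] -> [0.16, 0.024, -0.025]
[ 0.3803 -0.0449  0.042 ] -> [0.16, 0.026, -0.028]
[ 0.3799 -0.0412  0.042 ] -> [0.16, 0.028, -0.031]
[ 0.3796 -0.0374  0.042 ] -> [0.16, 0.031, -0.033]
[ 0.3797 -0.0337  0.042 ] -> [0.16, 0.034, -0.036]
[ 0.3799 -0.0299  0.042 ] -> [0.16, 0.037, -0.038]
[ 0.3805 -0.0262  0.042 ] -> [0.16, 0.04, -0.04]
[ 0.3812 -0.0225  0.042 ] -> [0.16, 0.043, -0.042]
[ 0.3822 -0.0189  0.042 ] -> [0.16, 0.047, -0.044]
[ 0.3834 -0.0153  0.042 ] -> [0.16, 0.05, -0.045]
[ 0.3848 -0.0118  0.042 ] -> [0.16, 0.054, -0.046]
[ 0.3865 -0.0085  0.042 ] -> [0.16, 0.057, -0.047]
[ 0.3883 -0.0052  0.042 ] -> [0.16, 0.061, -0.048]
[ 0.3904 -0.0021  0.042 ] -> [0.16, 0.065, -0.048]
[0.3927 0.0009 0.042 ] -> [0.16, 0.068, -0.049]
[0.3951 0.0038 0.042 ] -> [0.16, 0.072, -0.049]
[0.3977 0.0065 0.042 ] -> [0.16, 0.076, -0.049]
[0.4005 0.009  0.042 ] -> [0.16, 0.08, -0.048]
[0.4035 0.0113 0.042 ] -> [0.16, 0.083, -0.048]
```

The pointer is at -0.69 against a target of -0.72 rad, about 3 mm off against the 13 mm allowed. Next is the shut-off.

Call:
jog_arm([
  [0.05,0.001,0.002,0,0,0,0],
  [0.09,0.001,0.002,0,0,0,0],
  [0.13,0.001,0.002,0,0,0,0],
  [0.16,0.001,0.002,0,0,0,0],
  [0.16,0.001,0.002,0,0,0,0],
  [0.16,0.007,-0.004,0,0,0,0],
  [0.16,0.013,-0.01,0,0,0,0],
  [0.16,0.018,-0.015,0,0,0,0],
  [0.16,0.02,-0.018,0,0,0,0],
  [0.16,0.022,-0.022,0,0,0,0],
  [0.16,0.024,-0.025,0,0,0,0],
  [0.16,0.026,-0.028,0,0,0,0],
  [0.16,0.028,-0.031,0,0,0,0],
  [0.16,0.031,-0.033,0,0,0,0],
  [0.16,0.034,-0.036,0,0,0,0],
  [0.16,0.037,-0.038,0,0,0,0],
  [0.16,0.04,-0.04,0,0,0,0],
  [0.16,0.043,-0.042,0,0,0,0],
  [0.16,0.047,-0.044,0,0,0,0],
  [0.16,0.05,-0.045,0,0,0,0],
])

```text
time: 8.65
tool_pos: [0.3831, -0.015, 0.0414]
tcp_rot: [0.563, 1.493, -0.568]
wrist_force: [0.1, -2.6, 0.0]
width: 0.003
```

```bash
python3 - <<'E'
from h import *
s=monitor.read_state();print(s["time"],s["tool_pos"],s["wrist_force"])
for t in np.linspace(2.3,.1225+np.pi/2-.05,14): sh(at(ax,t,.055,.021,.042))
E
```

```text
8.65 [ 0.38307075 -0.01499659  0.04143887] [ 0.11311117 -2.62705424  0.03872584]
[ 0.3862 -0.009   0.042 ] -> [-0.001, 0.007, -0.002]
[ 0.3876 -0.0064  0.042 ] -> [-0.001, 0.009, -0.002]
[ 0.3892 -0.0038  0.042 ] -> [-0.001, 0.012, -0.003]
[ 0.3909 -0.0014  0.042 ] -> [-0.001, 0.015, -0.003]
[0.3927 0.001  0.042 ] -> [-0.001, 0.018, -0.003]
[0.3946 0.0032 0.042 ] -> [-0.001, 0.021, -0.003]
[0.3966 0.0054 0.042 ] -> [-0.001, 0.024, -0.003]
[0.3988 0.0075 0.042 ] -> [-0.001, 0.027, -0.003]
[0.401  0.0094 0.042 ] -> [-0.001, 0.03, -0.003]
[0.4034 0.0112 0.042 ] -> [-0.001, 0.033, -0.002]
[0.4058 0.013  0.042 ] -> [-0.001, 0.036, -0.001]
[0.4083 0.0145 0.042 ] -> [-0.001, 0.039, -0.001]
[0.4109 0.016  0.042 ] -> [-0.001, 0.042, 0.0]
[0.4136 0.0173 0.042 ] -> [-0.001, 0.044, 0.001]
```

Call:
jog_arm([
  [0,0.003,-0.001,0,0,0,0],
  [0,0.007,-0.002,0,0,0,0],
  [0,0.01,-0.003,0,0,0,0],
  [0,0.014,-0.003,0,0,0,0],
  [0,0.018,-0.003,0,0,0,0],
  [0,0.022,-0.003,0,0,0,0],
  [0,0.026,-0.003,0,0,0,0],
  [0,0.03,-0.003,0,0,0,0],
  [0,0.033,-0.002,0,0,0,0],
  [0,0.036,-0.001,0,0,0,0],
  [0,0.039,-0.001,0,0,0,0],
  [0,0.041,0,0,0,0,0],
  [0,0.041,0,0,0,0,0],
])

```text
time: 9.95
tool_pos: [0.4093, 0.0157, 0.0411]
tcp_rot: [0.562, 1.496, -0.568]
wrist_force: [-4.1, -2.8, 2.9]
width: 0.004
```

```bash
python3 - <<'E'
from h import *
s=monitor.read_state();print(s["time"],s["tool_pos"],s["wrist_force"])
f=s["tool_pos"][:2]-ax;t=1.693;u=np.array([np.cos(t),np.sin(t)]);print(f@u,f@[-u[1],u[0]])
import cv2
a=imaging.read_camera("side")[190:305,235:370]
cv2.imwrite("pics/s5.png",cv2.resize(a,None,fx=4.0,fy=4.0,interpolation=cv2.INTER_CUBIC))
E
```

```text
9.95 [0.40925299 0.0156567  0.04108646] [-4.11804094 -2.82926732  2.92941114]
0.05483667211722502 0.02273195783224336
```

View pics/s5.png

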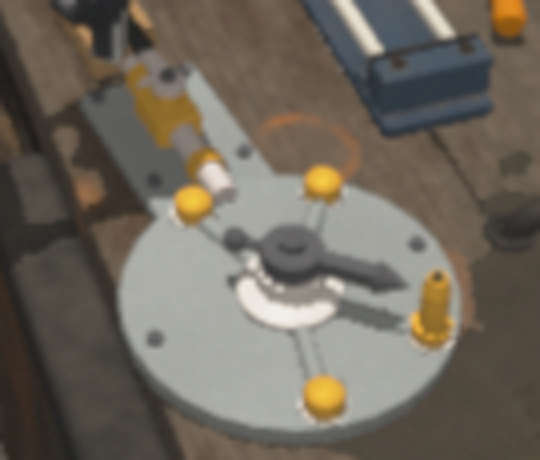

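The pointer hasn't moved: its tip is still at (405,285). The sleeve is hidden by the gripper. I'll push on in small steps until the force shows the stop.

Call:
jog_arm([
  [0,0.001,0.001,0,0,0,0],
  [0,0.002,0.002,0,0,0,0],
  [0,0.003,0.003,0,0,0,0],
  [0,0.003,0.003,0,0,0,0],
  [0,0.003,0.003,0,0,0,0],
])

```text
time: 10.5
tool_pos: [0.4096, 0.0158, 0.0404]
tcp_rot: [0.56, 1.503, -0.571]
wrist_force: [-12.4, -2.8, 8.0]
width: -0.006
```

The force rises to 12 N with no travel, so the lever is on its stop. I'll back off, lift and check.

Call:
jog_arm([
  [0,-0.005,-0.005,0,0,0,0],
  [0,-0.015,-0.015,0,0,0,0],
  [0,-0.018,-0.018,0,0,0,0],
  [-0.04,-0.018,-0.018,0,0,0,0],
  [-0.09,-0.018,-0.018,0,0,0,0],
  [-0.14,-0.018,-0.018,0,0,0,0],
  [-0.16,0.02,-0.04,0,0,0,0],
  [-0.16,0.055,-0.07,0,0,0,0],
  [-0.16,0.09,-0.1,0,0,0,0],
  [-0.16,0.12,-0.13,0,0,0,0],
  [-0.16,0.12,-0.13,0,0,0,0],
  [-0.16,0.12,-0.13,0,0,0,0],
])

```text
time: 11.7
tool_pos: [0.3926, 0.1932, 0.1998]
tcp_rot: [0.557, 1.504, -0.569]
wrist_force: [0.9, -0.6, -1.0]
width: -0.001
```

```bash
python3 - <<'E'
from h import *
import cv2
a=imaging.read_camera("side")[190:305,235:370]
b=imaging.read_camera("top")[175:255,200:348]
cv2.imwrite("pics/s6.png",cv2.resize(a,None,fx=4.0,fy=4.0,interpolation=cv2.INTER_CUBIC));cv2.imwrite("pics/t6.png",cv2.resize(b,None,fx=5,fy=5,interpolation=cv2.INTER_CUBIC))
s=monitor.read_state();print(s["time"],s["tool_pos"],s["wrist_force"])
E
```

```text
11.8 [0.39276983 0.19169408 0.19966852] [-0.26303977  0.2330321   0.31138805]
```

View pics/s6.png

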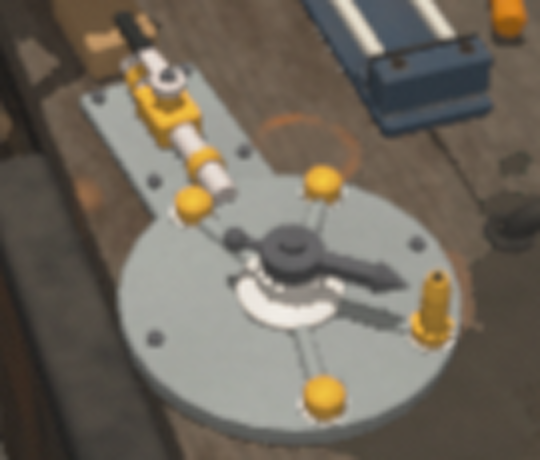

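View pics/t6.png

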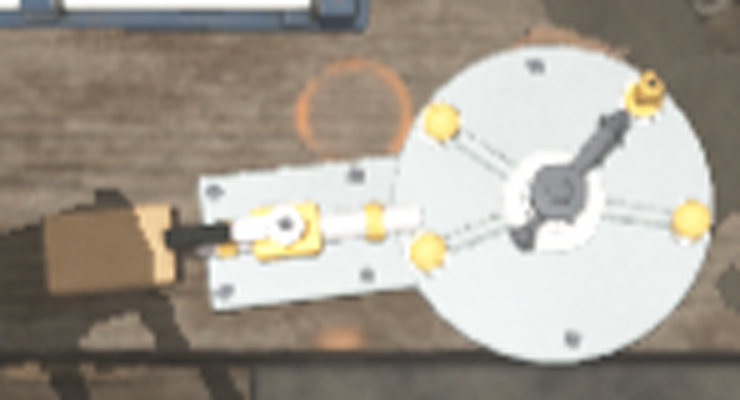

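From the top, the pointer runs to the barb at (647,95). The sleeve runs from the pivot at (287,223) to its end at (168,237), along the pipe. The cork's edge is unmoved at column 235. One check of the numbers, then I'll hand in.

```bash
python3 - <<'E'
from h import *
T=lambda u,v,z:ray("top",(200+(u+.5)/5-.5,175+(v+.5)/5-.5),z)[:2]
S=lambda u,v,z:ray("side",(235+(u+.5)/4-.5,190+(v+.5)/4-.5),z)[:2]
for n,e in(("top",T(168,237,.05)),("side",S(126,17,.05))):
    v=e-ax;print(n,"shutoff",np.hypot(*v),.1225+np.pi-np.arctan2(v[1],v[0]))
v=T(628,116,.05)-T(521,238,.05);print("pointer top",np.arctan2(v[1],v[0]))
v=S(406,285,.05)-piv;print("pointer side",np.arctan2(v[1],v[0]),"target -0.7245")
E
```

```text
top shutoff 0.07756053434198813 1.5936429869811404
side shutoff 0.07686460983285875 1.6032249865243486
pointer top -0.7199849606883352
pointer side -0.6969532827733094 target -0.7245
```

```bash
python3 -c "
from workcell import finish_job; print(finish_job())"
```

```text
the job is handed in; nothing more can be done
None
```

I pushed the pointer lever counter-clockwise until it pointed at the ridged outlet, which stands at the far right place, own (61, -69) mm. Then I pushed the shut-off round until it met its stop, where the wrist force rose to about 12 N with no further travel. I handed the job in at about 12 s, with the arm lifted clear.

- **Pointer:** the last pictures put it at -0.72 rad (top) and -0.70 rad (side) in the world frame, against a target of -0.72. That is at most about 3 mm off, with 13 mm allowed.
- **Shut-off:** it measured 1.59 rad (top) and 1.60 rad (side). Both are slightly over the 1.571 stop, which is within measuring error, so I take it as fully open.
- **Loose things:** in the last crops the cork block's edge had not moved. The other three lay outside those crops; I did not re-check them, but the arm did not go near them at bench height.

No check failed, and the two cameras disagreed by no more than about 0.02 rad. The hand-in gave no verdict.

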